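# Change the electronics bench over from its main feed to its reserve feed

### The arm

A 6-joint arm with a two-finger parallel gripper is mounted at the origin on the work surface. World frame = base frame: x ahead of the robot, y to its left, z up, the work surface at z = 0. Lengths are in mm, angles in rad, forces in N, time in s.
With the tool pointing down it reaches from about 350 to 850 mm from the base axis. Payload 8.1 kg.
Tool frame: the origin (TCP) lies on the centre line of the jaws, within the pads' length; the fingertips stand 25 mm ahead of it and the grasp point (between the pads) lies 6 mm ahead of it; z points along the fingers, y is the line along which they close (so a half turn about z gives the same grasp; the last joint's range is limited). The gripper opens to 85 mm and grips with 20 to 120 N. Pads are 22 mm wide; open, the fingers measure 114 mm over their backs; the gripper's body (76 mm by 85 mm) begins 54 mm behind the grasp point. The pads swing forward as they close: fully open they stand 13 mm farther back than shut.
Start: joints at [-0.085, 0.13, 1.488, -0, 1.523, -0.085], TCP at [600.005, 0.022, 256.292] pointing down, gripper open.
Joint ranges: [-2.96, 2.96], [-0.89, 2.26], [0.02, 2.5], [-1.34, 4.48], [0, 2.73], [-2.66, 2.66]. Speed limits (rad/s): [2.39, 2.39, 2.79, 3.14, 3.14, 3.14].

### API

Orientations are given as a 3x3 rotation matrix whose columns are the frame's x, y, z axes.
In Python, from plant import observe, optics, manip gives the robot as it stands.
- The arm moves only by the tool jog_arm, never from a script. Its arguments are lists of equal length, an entry for each row: "xyz": the shift along the tool's x, y, z in m, a list of three; "yaw": the turn about the tool's z in rad. A call has 1 to 20 rows; each row shifts and turns the commanded pose from where the row before left it, along the tool's axes as they then stand; what a row does not reach is not made up. A row lasts 1/8 s, in which the tool goes at most 62.5 mm and 10.7 degrees, less where a joint would pass 70% of its speed; a pose out of reach is approached as far as the arm can. A call with a gripper value outside its range is refused whole. "claw" is the opening, from -1 (shut) to 1 (fully open), so that 0 is half open, set as the call begins (left out, the last holds). The fingers move at their own pace and stop on an object; "force" is the grip in N (left out, the last holds). Time passes only in rows, so rows that do not move let the fingers close. It gives the time, the measured TCP pose, the force, the opening and the grip force at its end, in the units of the state.
- observe(): the state, without advancing time (a new reading comes with each control period).
- optics.read_camera(name): name is "scene" or "side" or "wrist"; returns the picture (480x640x3 uint8, red, green, blue); there is no depth.
- optics.get_calibration(name): a dict with "K" (3x3 intrinsics, pixels), "extrinsics" (4x4, takes a point from camera to world coordinates). Camera axes: x right, y down, z forward; pixel columns grow to the right and rows downward; lengths in mm; the calibration is good to about 2 mm. A picture is of the moment at which its call begins: read the wrist's pose just before it. get_calibration takes no time and is no camera call; for the wrist camera it gives the pose at the moment of the call.
- manip.job_done(): hands the job in; it is judged then, once.
Trained networks look in the newest picture that a camera, given by its name, has taken for a name from the list of things; names that differ only in an ending like _2 or _b are one class to them, and where a whole thing is asked for, a point or a joint stands for the part that bears it (a point fixed in the world has none). Each returns a list of dicts, best first, with "conf" (0 to 1); they miss things now and then, are a little off and sometimes report something else, mostly with a low value. They report only what shows in the picture. A call takes as long as a camera call. They do not tell look-alikes from the thing itself.
- optics.silhouettes(camera, thing): "region" (480x640 bool, what is visible of it) and "at" ([column, row] in pixels, amid what is visible of it).
- optics.mark_of(camera, thing): "at" ([column, row] in pixels: a listed point, or the origin of a listed thing).
The state is a dict: "time_s": time; "joint_positions": joint angles; "joint_vel": joint speeds; "tau": joint torques, N m; "eef_pos": TCP position; "ee_rot": TCP orientation; "wrist_force": force on the tool from outside, world axes, zero at the start; "wrist_torque": the same for the moment, N m; "grip_width": finger opening in mm; "finger_force": force on a finger pad.
Only numpy, scipy, OpenCV 4.12 (cv2) and the standard library are available. Lean on these libraries where they do the work, as an engineer would, in place of code of your own. Each camera call takes 0.05 s, during which the arm holds its last target. There are 200 camera calls.

### The job

The bench is running from its main feed: the larger of the two grey isolator boxes that have a black bar handle on top. Change it over to the reserve feed: first turn the larger box's handle a quarter turn anticlockwise (seen from above) to off, so that it lies across its box; only then turn the smaller box's handle a quarter turn clockwise to on, so that it lies along its box. Leave each handle fully home in its detent, and never have both on at once.

Things in the scene. Friction and masses are not known exactly. Their poses are not given: they have to be found in the camera images.
- main_grip (a point): Grip point of the larger isolator's handle: on its vertical axis, 102 mm above the table, 34 mm above the box's top plate. Grey box 150 x 104 mm, 65 mm high, fixed. Handle: black bar 80 long, 18 thick, top 18 mm above this point, on a 67 mm disc whose face is 27 mm below it. x runs along the bar to its white-line end, z up; turns with the handle.
- main (a joint): Angle of the larger isolator's handle: 0 = off (bar across the box's long side), 1.571 = on (bar along it), hard stops at both; grows clockwise seen from above. A spring detent pulls it to the nearer position; up to about 0.2 N m carries it past half way. Starts on.
- reserve_grip (a point): Grip point of the smaller isolator's handle: on its vertical axis, 87 mm above the table, 34 mm above the box's top plate. Grey box 110 x 76 mm, 50 mm high, fixed. Handle: black bar 60 long, 14 thick, top 18 mm above this point, on a 50 mm disc whose face is 27 mm below it. x runs along the bar to its white-line end, z up; turns with the handle.
- reserve (a joint): Angle of the smaller isolator's handle: 0 = off (bar across the box's long side), 1.571 = on (bar along it), hard stops at both; grows clockwise seen from above. A spring detent pulls it to the nearer position; up to about 0.2 N m carries it past half way. Starts off.
Things that resemble listed ones, but are neither listed nor needed, are in the scene too. What is shaped like the part that bears reserve_grip but yellow is not meant. What is shaped like the part that bears main_grip but green is not meant.

How it is judged:
By the outcome, as a careful person would: the job done as asked, in the order asked, and still so for the second after the job is handed in, with the robot touching nothing.
It also fails if it takes over 48 s, if anything falls off the work surface, if the arm or the gripper's body presses on something with over 40 N, if the wrist force passes 120 N, or if a joint passes its speed limit or range.

## Working session

There is one attempt and no reset: what is moved stays moved. The work goes in short steps, Python scripts to look and compute and a tool call to move; the robot and the scene stay as the last step left them, time stands still between calls to the robot, and variables do not carry over. Pictures are saved under pics/ and viewed, at most 10 in all, crops included, and the job is handed in when it is done.

Besides the shell and the picture viewer there is one more tool, called after "Request:" as name(argument=value, ...), one argument or row to a line, values as JSON. jog_arm: Moves the arm, as the interface text tells. Its arguments: {"type":"object","properties":{"xyz":{"type":"array","items":{"type":"array","items":{"type":"number"}}},"yaw":{"type":"array","items":{"type":"number"}},"claw":{"type":"number"},"force":{"type":"number"}},"required":["xyz","yaw"]}

```bash
mkdir -p pics
cat > h.py <<'E'
import numpy as np, cv2
from plant import observe, optics, manip
def ray(cam,px,z):
    c=optics.get_calibration(cam);K=np.array(c["K"]);T=np.array(c["extrinsics"])
    d=T[:3,:3]@np.linalg.inv(K)@[px[0],px[1],1];o=T[:3,3]
    return o+d*(z-o[2])/d[2]
def save(n,im): cv2.imwrite(f"pics/{n}.png",im[:,:,::-1])
E
python3 - <<'E'
from h import *
for c in("scene","side"):
    im=optics.read_camera(c);save(c,im)
    for t,z in(("main_grip",102),("reserve_grip",87)):
        for d in optics.mark_of(c,t): print(c,t,np.round(d["at"]),round(d["conf"],2),ray(c,d["at"],z).round(0))
s=observe();print(s["time_s"],s["ee_rot"])
E
```

```text
scene main_grip [508. 301.] 0.94 [726. 246. 102.]
scene main_grip [452. 233.] 0.89 [512. 223. 102.]
scene reserve_grip [229. 252.] 0.78 [ 481. -221.   87.]
scene reserve_grip [172. 215.] 0.72 [ 326. -335.   87.]
side main_grip [164. 296.] 0.81 [734. 238. 102.]
side main_grip [274. 320.] 0.73 [510. 218. 102.]
side reserve_grip [437. 193.] 0.75 [ 323. -333.   87.]
side reserve_grip [363. 203.] 0.56 [ 479. -224.   87.]
0.3 [[-1.53095417e-05  9.99999825e-01 -5.91604774e-04]
 [ 9.99999998e-01  1.53424708e-05  5.56560754e-05]
 [ 5.56651423e-05 -5.91603921e-04 -9.99999823e-01]]
```

View pics/scene.png

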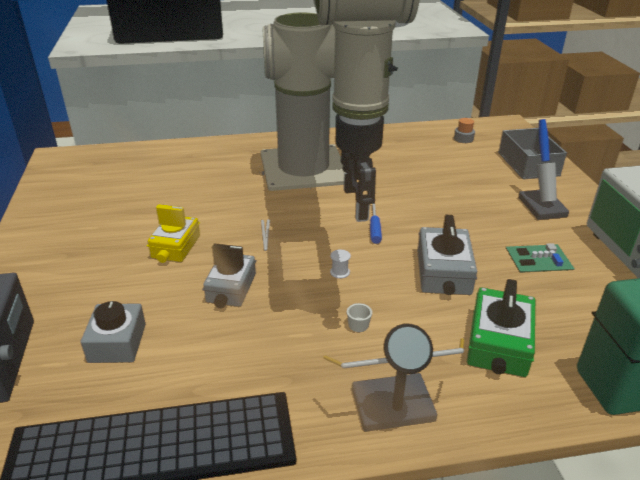

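View pics/side.png

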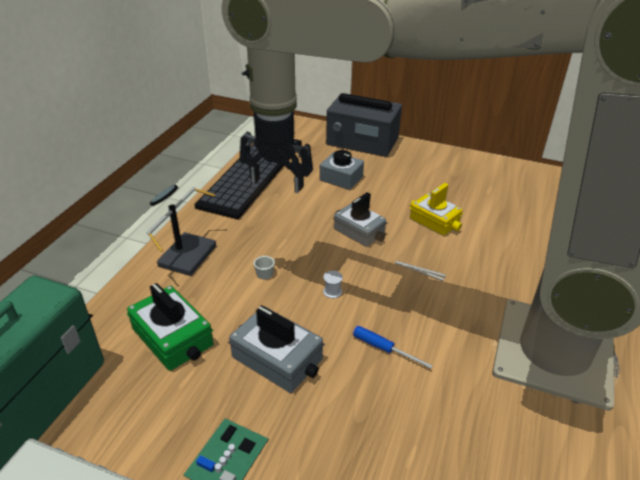

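The grey main box is at scene (447,255), its grip about (511,221) mm. The grey reserve is at scene (229,270), about (480,-222) mm. The green and yellow boxes are the decoys.

Request:
jog_arm(
  xyz=[
    [0.037,-0.015,0],
    [0.037,-0.015,0],
    [0.037,-0.015,0],
    [0.037,-0.015,0],
    [0.037,-0.015,0],
    [0.037,-0.015,0],
    [0,0,0],
    [0,0,0],
  ],
  yaw=[0,0,0,0,0,0,0,0],
  claw=1,
  force=60,
)

```text
time_s: 1.3
eef_pos: [510.1, 221.8, 256.3]
ee_rot: [[-0.001, 1.0, 0.0], [1.0, 0.001, -0.0], [-0.0, 0.0, -1.0]]
wrist_force: [-0.8, -0.3, -0.1]
grip_width: 85.3
finger_force: 0.0
```

Run:
```python
from h import *
s=observe();im=optics.read_camera("wrist");save("w1",im)
for d in optics.mark_of("wrist","main_grip"): print(np.round(d["at"]),d["conf"],ray("wrist",d["at"],102).round(1))
for d in optics.silhouettes("wrist","main_grip"):
    r=d["region"].astype(np.uint8);c=max(cv2.findContours(r,0,2)[0],key=cv2.contourArea)
    b=cv2.boxPoints(cv2.minAreaRect(c));print(d["conf"],r.sum(),[ray("wrist",p,65).round(0)[:2] for p in b])
print(s["time_s"],s["eef_pos"],s["joint_positions"])
```

```text
[319. 231.] 0.97 [506.8 221.2 102. ]
0.94 5750 [array([689., 282.]), array([743., 282.]), array([758., 213.]), array([700., 213.])]
0.72 7232 [array([460., 254.]), array([551., 254.]), array([554., 185.]), array([457., 186.])]
1.3 [510.12611212 221.78017573 256.2721007 ] [ 3.18218852e-01  1.24032227e-02  1.61188383e+00 -4.72579867e-04
  1.51727195e+00  3.17697899e-01]
```

View pics/w1.png

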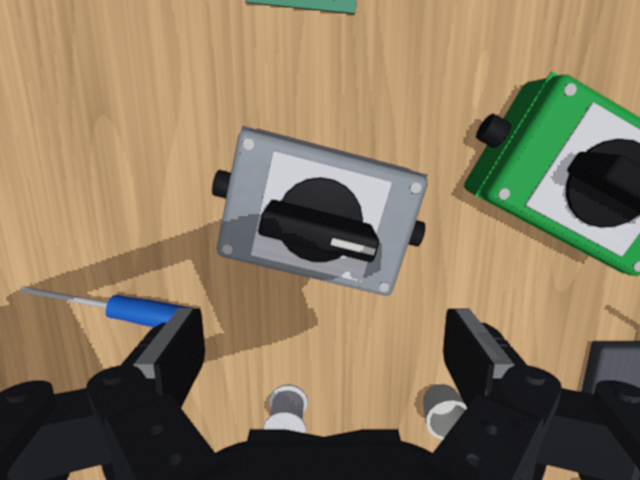

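The main box's screws show at (248,144), (416,188), (384,287) and (227,249). The bar lies along the box, with its white line at the right end near (355,247).

Run:
```python
from h import *
P=np.array([ray("wrist",p,66.5)[:2] for p in((248,144),(416,188),(384,287),(227,249))]);print(P.round(0),P.mean(0))
for a,b in((0,1),(3,2)): v=P[b]-P[a];print(np.linalg.norm(v),np.degrees(np.arctan2(v[1],v[0])))
for a,b in((3,0),(2,1)): v=P[b]-P[a];print(np.linalg.norm(v),np.degrees(np.arctan2(v[1],v[0])))
# bar top outline (dark pixels can't split from disc): white line + top corners
Q=[ray("wrist",p,120)[:2] for p in((264,202),(379,238),(332,242),(376,250))];v=Q[1]-Q[0];print(np.degrees(np.arctan2(v[1],v[0])),np.linalg.norm(v));v=Q[3]-Q[2];print(np.degrees(np.arctan2(v[1],v[0])))
```

```text
[[454. 278.]
 [580. 245.]
 [559. 164.]
 [433. 197.]] [506.79428955 221.30270502]
130.27065894770664 -14.65777902971557
130.1972687653398 -14.626090917486842
83.83710214378588 75.38375951398537
83.76507391925126 75.3335823129614
-17.979109210106994 77.59587822314177
-10.885757201834474
```

Run:
```python
import cv2
im=cv2.imread("pics/w1.png")[110:310,200:440];cv2.imwrite("pics/w1c.png",cv2.resize(im*1,None,fx=3,fy=3,interpolation=2))
```

```text
(no output)
```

View pics/w1c.png

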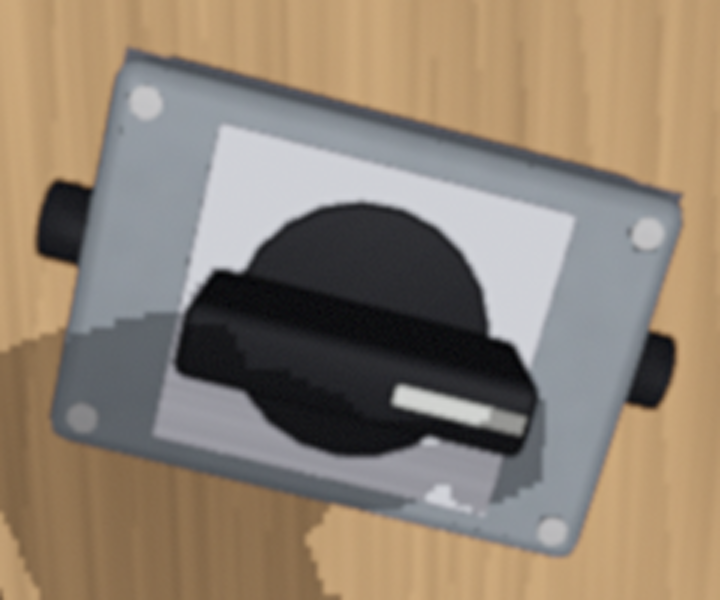

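Request:
jog_arm(
  xyz=[
    [-0.0005,-0.0033,0],
    [0,0,0],
    [0,0,0],
    [0,0,0],
    [0,0,0],
    [0,0,0],
    [0,0,0],
    [0,0,0],
    [0,0,0],
    [0,0,0],
    [0,0,0.037],
    [0,0,0.037],
    [0,0,0.037],
    [0,0,0.037],
    [0,0,0],
    [0,0,0],
  ],
  yaw=[0.1826,0.1826,0.1826,0.1826,0.1826,0.1826,0.1826,0.1826,0.1826,0.1826,0,0,0,0,0,0],
)

```text
time_s: 3.45
eef_pos: [507.7, 221.3, 109.8]
ee_rot: [[0.967, -0.253, 0.001], [-0.253, -0.967, 0.0], [0.001, -0.001, -1.0]]
wrist_force: [0.3, -0.6, 0.2]
grip_width: 85.3
finger_force: 0.0
```

Request:
jog_arm(
  xyz=[
    [0,0,0.0015],
    [0,0,0],
    [0,0,0],
    [0,0,0],
    [0,0,0],
    [0,0,0],
    [0,0,0],
    [0,0,0],
  ],
  yaw=[0,0,0,0,0,0,0,0],
  claw=-1,
  force=60,
)

```text
time_s: 4.45
eef_pos: [506.9, 221.5, 107.3]
ee_rot: [[0.968, -0.252, 0.0], [-0.252, -0.968, -0.0], [0.0, -0.0, -1.0]]
wrist_force: [-1.7, -1.8, 6.1]
grip_width: 17.2
finger_force: 58.8
```

Request:
jog_arm(
  xyz=[
    [0,0,0],
    [0,0,0],
    [0,0,0],
    [0,0,0],
    [0,0,0],
    [0,0,0],
    [0,0,0],
    [0,0,0],
    [0,0,0],
    [0,0,0],
    [0,0,0],
    [0,0,0],
    [0,0,0],
  ],
  yaw=[-0.145,-0.145,-0.145,-0.145,-0.145,-0.145,-0.145,-0.145,-0.145,-0.145,-0.145,0,0],
)

```text
time_s: 6.08
eef_pos: [506.9, 221.8, 107.3]
ee_rot: [[0.23, 0.973, 0.0], [0.973, -0.23, 0.001], [0.001, 0.0, -1.0]]
wrist_force: [-1.9, 0.3, 6.0]
grip_width: 17.6
finger_force: 61.6
```

Request:
jog_arm(
  xyz=[
    [0,0,0],
    [0,0,0],
    [0,0,0],
    [0,0,0],
    [0,0,0],
    [0,0,0],
    [0,0,-0.037],
    [0,0,-0.037],
    [0,0,-0.037],
    [0,0,-0.037],
    [0,0,0],
    [0,0,0],
  ],
  yaw=[0,0,0,0,0,0,0,0,0,0,0,0],
  claw=1,
)

```text
time_s: 7.58
eef_pos: [506.5, 221.5, 254.3]
ee_rot: [[0.229, 0.973, -0.0], [0.973, -0.229, -0.0], [-0.0, -0.0, -1.0]]
wrist_force: [0.3, 0.4, -0.9]
grip_width: 85.5
finger_force: 0.0
```

Run:
```python
from h import *
s=observe();im=optics.read_camera("wrist");save("w2",im)
print(s["time_s"],s["eef_pos"],s["joint_positions"])
```

```text
7.575 [506.51999802 221.46031507 254.26547756] [3.19412324e-01 4.36098511e-03 1.62362544e+00 2.12542317e-05
 1.51402751e+00 5.50382766e-01]
```

View pics/w2.png

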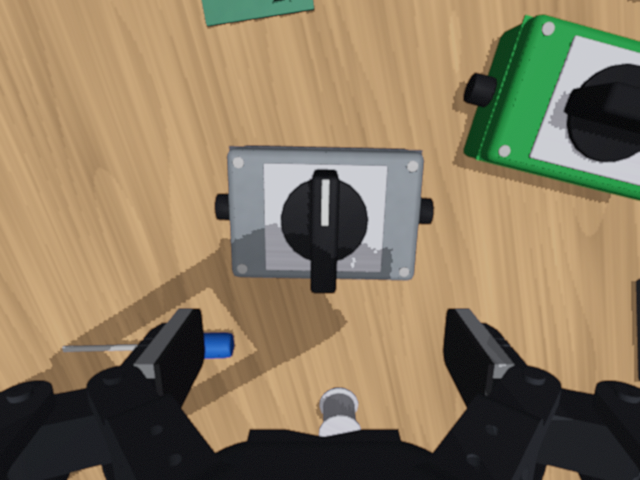

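The bar now lies across the main box at (324,230), square to it with the white line up: main is off. Next is the reserve.

Request:
jog_arm(
  xyz=[
    [-0.0437,0.0076,0],
    [-0.0437,0.0076,0],
    [-0.0437,0.0076,0],
    [-0.0437,0.0076,0],
    [-0.0437,0.0076,0],
    [-0.0437,0.0076,0],
    [-0.0437,0.0076,0],
    [-0.0437,0.0076,0],
    [-0.0437,0.0076,0],
    [-0.0437,0.0076,0],
    [0,0,0],
    [0,0,0],
  ],
  yaw=[0,0,0,0,0,0,0,0,0,0,0,0],
)

```text
time_s: 9.12
eef_pos: [480.1, -220.6, 253.4]
ee_rot: [[0.23, 0.973, -0.002], [0.973, -0.23, 0.002], [0.001, -0.002, -1.0]]
wrist_force: [-0.4, 0.3, 0.8]
grip_width: 85.5
finger_force: 0.0
```

Run:
```python
from h import *
s=observe();im=optics.read_camera("wrist");save("w3",im)
for d in optics.mark_of("wrist","reserve_grip"): print(np.round(d["at"]),d["conf"],ray("wrist",d["at"],87).round(1))
print(s["time_s"],s["eef_pos"],s["joint_positions"])
```

```text
[331. 229.] 0.57 [ 484.9 -222.9   87. ]
9.125 [ 480.11356769 -220.63287377  253.43012735] [-5.28127073e-01 -6.02151173e-02  1.68851303e+00  4.86223241e-04
  1.51580642e+00 -2.96568554e-01]
```

View pics/w3.png

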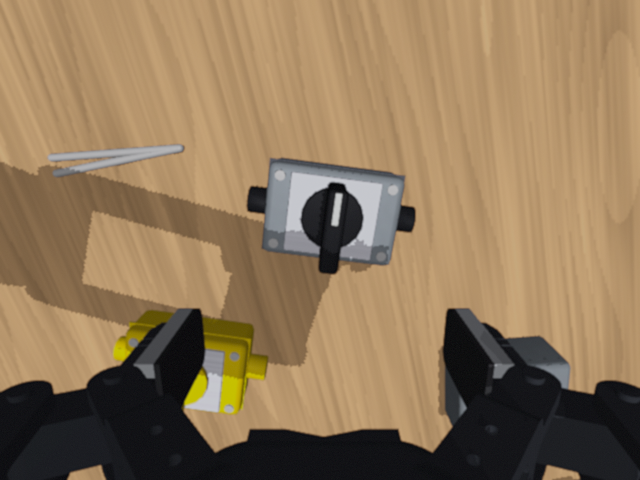

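The reserve box's screws show at (280,175), (393,189), (382,257) and (273,243). The bar lies across it, and the yellow decoy is well clear at (190,365).

Run:
```python
from h import *
P=np.array([ray("wrist",p,51.5)[:2] for p in((280,175),(393,189),(382,257),(273,243))]);c=P.mean(0);print(c)
for a,b in((0,1),(3,2),(3,0),(2,1)): v=P[b]-P[a];print(np.linalg.norm(v),np.degrees(np.arctan2(v[1],v[0])))
s=observe();R=np.array(s["ee_rot"]);print(R.T[:2]@np.r_[c-s["eef_pos"][:2],0],np.degrees(np.arctan2(R[1,1],R[0,1])))
```

```text
[ 486.35607757 -222.22358448]
89.98124194079955 -20.308528028325952
91.10718992912312 -20.91158644859163
56.190275922562044 69.12459212290848
57.149236198027864 70.25789835423264
[-0.75147069  6.14694347] -13.174695190437113
```

Request:
jog_arm(
  xyz=[
    [-0.0005,0.006,0],
    [0,0,0.032],
    [0,0,0.032],
    [0,0,0.032],
    [0,0,0.032],
    [0,0,0.032],
    [0,0,0],
    [0,0,0],
    [0,0,0],
  ],
  yaw=[0.128,0,0,0,0,0,0,0,0],
)

```text
time_s: 10.35
eef_pos: [487.6, -223.5, 96.9]
ee_rot: [[0.351, 0.936, 0.003], [0.936, -0.351, -0.002], [-0.001, 0.003, -1.0]]
wrist_force: [-0.2, -0.5, -0.4]
grip_width: 85.9
finger_force: 0.0
```

Request:
jog_arm(
  xyz=[
    [0,0,0],
    [0,0,0],
    [0,0,0],
    [0,0,0],
    [0,0,0],
    [0,0,0],
    [0,0,0],
    [0,0,0],
  ],
  yaw=[0,0,0,0,0,0,0,0],
  claw=-1,
)

```text
time_s: 11.35
eef_pos: [485.9, -223.0, 94.9]
ee_rot: [[0.351, 0.936, -0.001], [0.936, -0.351, 0.0], [0.0, -0.001, -1.0]]
wrist_force: [-5.7, 1.7, 5.2]
grip_width: 13.3
finger_force: 59.1
```

Request:
jog_arm(
  xyz=[
    [0,0,0],
    [0,0,0],
    [0,0,0],
    [0,0,0],
    [0,0,0],
    [0,0,0],
    [0,0,0],
    [0,0,0],
    [0,0,0],
    [0,0,0],
    [0,0,0],
    [0,0,0],
    [0,0,0],
  ],
  yaw=[0.145,0.145,0.145,0.145,0.145,0.145,0.145,0.145,0.145,0.145,0.145,0,0],
)

```text
time_s: 12.98
eef_pos: [485.8, -223.1, 94.9]
ee_rot: [[0.928, -0.372, -0.001], [-0.372, -0.928, -0.0], [-0.001, 0.001, -1.0]]
wrist_force: [-5.4, 1.2, 6.6]
grip_width: 12.9
finger_force: 61.3
```

Request:
jog_arm(
  xyz=[
    [0,0,0],
    [0,0,0],
    [0,0,0],
    [0,0,0],
    [0,0,0],
    [0,0,0],
    [0,0,-0.037],
    [0,0,-0.037],
    [0,0,-0.037],
    [0,0,-0.037],
    [0,0,0],
    [0,0,0],
  ],
  yaw=[0,0,0,0,0,0,0,0,0,0,0,0],
  claw=1,
)

```text
time_s: 14.48
eef_pos: [486.2, -223.0, 242.3]
ee_rot: [[0.927, -0.374, -0.0], [-0.374, -0.927, 0.0], [-0.0, -0.0, -1.0]]
wrist_force: [0.3, 0.0, -0.2]
grip_width: 85.3
finger_force: 0.0
```

Run:
```python
from h import *
s=observe();save("w4",optics.read_camera("wrist"));im=optics.read_camera("scene")
save("s4",cv2.resize(im[200:320,150:550],None,fx=2,fy=2));print(s["time_s"],s["eef_pos"])
```

```text
14.475 [ 486.17510026 -223.02355131  242.26197688]
```

View pics/w4.png

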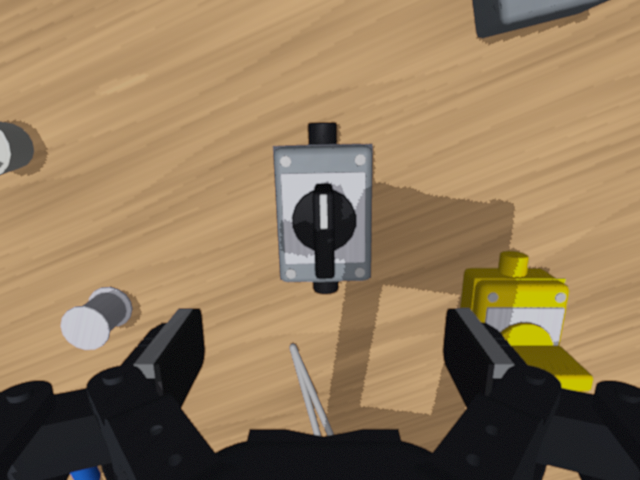

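View pics/s4.png

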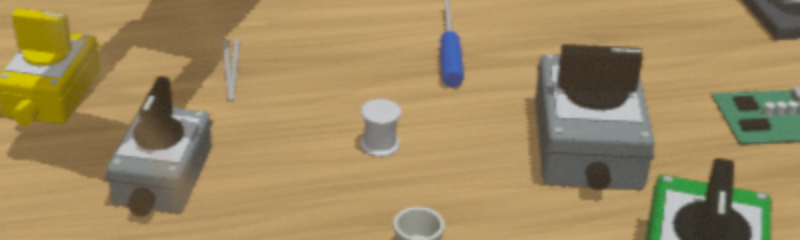

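The reserve bar at (324,230) lies along its box, which puts it on. In the scene crop the main bar at (598,75) lies across its box, so it is off, and the gripper is clear of everything.

```bash
python3 -c "
from plant import manip;print(manip.job_done())"
```

```text
the job is handed in; nothing more can be done
None
```

The main isolator was turned off first and then the reserve on. The final pictures show the main bar across its box and the reserve bar along its box. The job was handed in at about 14.5 s, with the gripper clear of everything.

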